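Shim the rocking weighing slab

ROBOT

A 7-joint arm with a two-finger parallel gripper is mounted at the origin on the work surface; the furniture and walls round the work are solid. World frame = base frame: x ahead of the robot, y to its left, z up, the work surface at z = 0. Lengths are in m, angles in rad, forces in N, time in s.
With the tool pointing down it reaches from about 0.4 to 0.85 m from the base axis. Payload 4.4 kg.
Tool frame: the origin (TCP) lies at the very end of the fingers, on their centre line; the grasp point (between the pads) lies 19 mm behind it; z points along the fingers, x is the direction in which the jaws open and shut, and the axes are right-handed (so a half turn about z gives the same grasp; the last joint's range is limited). The gripper opens to 94 mm and grips with 3 to 60 N. Pads are 16 mm wide; open, the fingers measure 119 mm over their backs; the gripper's body (75 mm by 177 mm) begins 78 mm behind the grasp point.
Start: joints at [-0.066, 0.628, 0.038, 1.517, -0.027, 0.996, -0.02], TCP at [0.65, 0, 0.171] pointing down, gripper open.
Joint ranges: [-3.06, 3.06], [-0.37, 2.12], [-1.25, 1.32], [0.18, 2.47], [-1.1, 4.24], [0.23, 1.98], [-2.94, 2.94]. Speed limits (rad/s): [2.57, 2.57, 3.14, 3.14, 3.14, 3.14, 3.14].

INTERFACE

Orientations are given as a rotation vector (axis times angle).
In Python, from plant import * gives the robot as it stands.
- The arm moves only by the tool arm_command, never from a script. Its argument "moves" is a list of rows, each an object with "angular": the turn, a rotation vector about the world's x, y, z in rad, a list of three; "travel": the shift along the world's x, y, z in m, a list of three; "gripper": the finger opening in m, from 0 to 0.094. A call has 1 to 10 rows; each row is the pose to reach, as a shift and turn from the pose measured when the call began; what a row does not reach only later rows make up. A row lasts 1/10 s, in which the tool goes at most 50 mm and 8.59 degrees, less where a joint would pass 70% of its speed; a pose out of reach is approached as far as the arm can. A call with a gripper value outside its range is refused whole. The fingers move at their own pace and stop on an object; "squeeze" is the grip in N (left out, the last holds). Time passes only in rows, so rows that repeat a pose let the fingers close. It gives the time, the measured TCP pose, the force and the opening at its end, in the units of the state.
- observe(): the state, without advancing time (a new reading comes with each control period).
- grab_frame(name): name is "scene" or "side" or "wrist"; returns the picture (420x560x3 uint8, red, green, blue); there is no depth.
- camera_model(name): a dict with "mtx" (3x3 intrinsics, pixels), "k1" (the pictures are not rectified: a ray, as slopes to the right and down, at radius r is drawn at 1 + k1 r^2 times it, then the intrinsics apply), "extrinsics" (4x4, takes a point from world to camera coordinates); the wrist camera has in their place "mount" (4x4, takes a point from camera to tool coordinates, whose origin is the TCP and whose axes are the tool frame's). Camera axes: x right, y up, looking along -z (the intrinsics and any distortion apply to the point x, -y, -z); pixel columns grow to the right and rows downward; lengths in m; the calibration is good to about 2 mm. A picture is of the moment at which its call begins: read the wrist's pose just before it. camera_model takes no time and is no camera call.
- hand_in(): hands the job in, once; it reports no verdict.
The state is a dict: "t": time; "joint_positions": joint angles; "dq": joint speeds; "effort": joint torques, N m; "tool_pos": TCP position; "orientation": TCP orientation; "contact_force": force on the tool from outside, world axes, zero at the start; "ft_torque": the same for the moment, N m; "opening": opening from 0.0 (shut) to 1.0 (fully open).
Only numpy, scipy, OpenCV 4.12 (cv2) and the standard library are available. Lean on these libraries where they do the work, as an engineer would, in place of code of your own. Each camera call takes 0.05 s, during which the arm holds its last target. There are 200 camera calls.

TASK

The stone slab that carries the scale rocks, because its foot at the far left corner does not reach the table. Push the wooden wedge along the table, thin end first, under that foot until it is snug and carries the foot, then press down firmly with the fingertips on the bare corner of the slab right above that foot to check that it no longer dips, and move clear. Only push and press: pick nothing up, do not shove the slab or the scale out of place, and leave the other things on the table alone.

Things in the scene. Friction and masses are not known exactly. Their poses are not given: they have to be found in the camera images.
- slab: Loose stone slab, 200 (x) x 220 (y) x 25 mm, about 2.5 kg; origin at table level under its centre, underside 30 mm and top 55 mm above it. At yaw 0 its x points away from the robot, y to the left. Three 24 mm feet stand on the table at (x, y) = (-64, 93), (80, -77), (-64, -77) mm; the short foot is at (80, 93). It rests level; without the wedge about 4 N on the short-foot corner tips it.
- short_foot: The short, ball-ended foot (ball 24 mm in diameter) under the slab's far left corner, 20 mm in from the slab's far edge and 17 mm in from its left edge. Origin at its lowest point, which hangs 6 to 11 mm above the table, differently in each run.
- corner (a point): Point on the slab's top face, above the short foot, bare for 45 mm and more towards the scale: where to press. A press of 5 to 20 N is right.
- wedge: Loose light wooden wedge on the table left of the slab, 56 (x) x 112 mm (y), 0.09 kg; origin under its middle. The thin end, y = -56, is 2 mm high and points to the slab; the ramp rises evenly to 16 mm at y = +44; from there to y = +56 stands a push tab 28 mm high, full width. It slides at under 1.5 N; once the ramp bears on the foot resistance rises steeply: 7 to 12 N makes it snug, and it stays.
- kitchen_scale: White kitchen scale, 194 x 138 x 36 mm, loose on the slab; its top is 91 mm above the table. Its nearest edge is about 70 mm from the slab's left edge. Origin at the centre of its underside.
- tube_rack: Bystander, to be left alone: orange tube rack, 56 x 128 x 47 mm; origin under its centre.
- sample_cup: Bystander, to be left alone: sample cup with screw lid, 44 mm in diameter, 76 mm high; origin under its centre.
- dropper: Bystander, to be left alone: dropper bottle, 28 mm in diameter, 73 mm high; origin under its centre.
- test_card: Bystander, to be left alone: flat white test card, 20 x 70 x 6 mm, lying on the slab between the scale and the left edge, some 40 mm or more from the point to press; origin under its centre.
- marker: Bystander, to be left alone: marker pen lying flat, 133 mm long, 14 mm thick; origin under its centre.
- vial: Bystander, to be left alone: small clear open vial, 24 mm in diameter, 26 mm high; origin under its centre.
Things that resemble listed ones, but are neither listed nor needed, are in the scene too. Of the things that look like the wedge, take the one that is farthest to the robot's left at the start.

How it is judged:
By the outcome, as a careful person would: the job done as asked, in the order asked, and still so for the second after the job is handed in, with the robot touching nothing.
It also fails if it takes over 48 s, if anything falls off the work surface, if the arm or the gripper's body presses on something with over 40 N, if the wrist force passes 120 N, or if a joint passes its speed limit or range.

## Working session

There is one attempt and no reset: what is moved stays moved. The work goes in short steps, Python scripts to look and compute and a tool call to move; the robot and the scene stay as the last step left them, time stands still between calls to the robot, and variables do not carry over. Pictures are saved under pics/ and viewed, about 8 in all and at most 12, crops included, and the job is handed in when it is done.

Besides the shell and the picture viewer there is one more tool, called after "Emit:" as a command line: name --argument value ..., lists and objects as JSON in quotes. arm_command: Moves the arm, as the interface text tells. Its arguments: {"type":"object","properties":{"moves":{"type":"array","items":{"type":"object","properties":{"angular":{"type":"array","items":{"type":"number"}},"travel":{"type":"array","items":{"type":"number"}},"gripper":{"type":"number"}}}},"squeeze":{"type":"number"}},"required":["moves"]}

```bash
ls; mkdir -p pics; cat > h.py <<'E'
from plant import *
import numpy as np, cv2
def cam(n):
    c=camera_model(n); K=np.array(c['mtx']); k=c['k1']
    if 'extrinsics' in c: T=np.array(c['extrinsics'])
    else:
        from scipy.spatial.transform import Rotation as R
        s=observe(); W=np.eye(4); W[:3,:3]=R.from_rotvec(s['orientation']).as_matrix(); W[:3,3]=s['tool_pos']
        T=np.linalg.inv(W@np.array(c['mount']))
    return K,k,T
def proj(n,P,C=None):
    K,k,T=C or cam(n); p=T[:3,:3]@np.array(P)+T[:3,3]; a=np.array([p[0],-p[1]])/-p[2]; a=a*(1+k*(a@a))
    return K[:2,:2]@a+K[:2,2]
def ray(n,uv,C=None):
    K,k,T=C or cam(n); d=np.linalg.inv(K)@[uv[0],uv[1],1]; a0=d[:2]; a=a0.copy()
    for _ in range(30): a=a0/(1+k*(a@a))
    R=T[:3,:3]; return -R.T@T[:3,3], R.T@np.array([a[0],-a[1],-1])
def plane(n,uv,z,C=None):
    o,d=ray(n,uv,C); return o+d*(z-o[2])/d[2]
E
python3 - <<'E'
from h import *
s=observe(); print(s['t'],s['tool_pos'],s['orientation'],s['contact_force'])
ims=[grab_frame(n) for n in("scene","side","wrist")]
for n,i in zip(("scene","side","wrist"),ims): cv2.imwrite(f'pics/{n}0.png',i[:,:,::-1])
for n in("scene","side"):
    K,k,T=cam(n); print(n,-T[:3,:3].T@T[:3,3],-T[2,:3],K[0,0],k)
E
```

```text
pics
0.0 [6.49281324e-01 4.26245795e-05 1.70396611e-01] [ 3.14156127e+00  4.92909937e-05 -2.86464216e-03] [ 0.33147532 -0.17940187  0.42287317]
scene [-0.43494768  0.56586325  0.99397621] [ 0.62042178 -0.39349833 -0.67840687] 511.3229490015905 -0.000998005555745964
side [0.02934205 0.7349613  0.76572107] [ 0.3420881  -0.64983881 -0.67873798] 396.8247092207249 -0.049064587017881606
```

View pics/scene0.png

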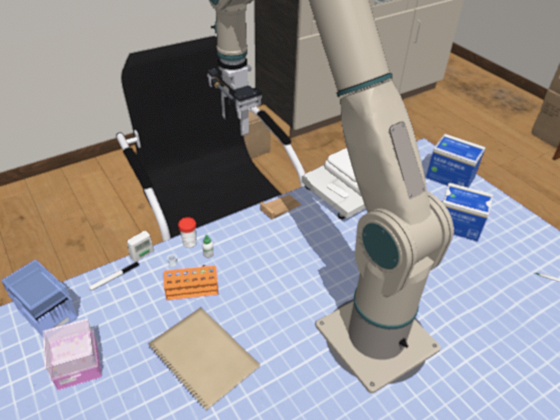

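View pics/side0.png

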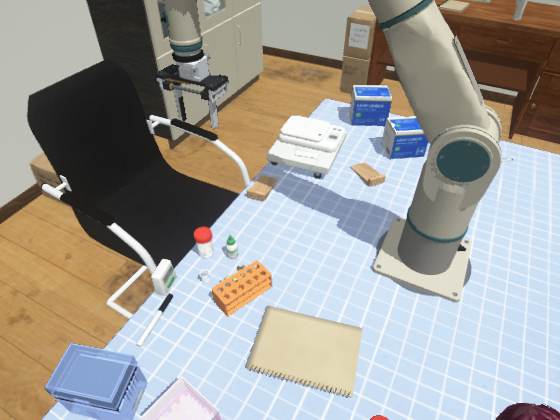

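Scene and side both show the slab and scale at about side (308,145). There are two wedge-like blocks, at side (262,187) = scene (280,206) and at side (368,174). I'll check them in a close crop.

```bash
python3 - <<'E'
from h import *
a=cv2.imread('pics/side0.png')[100:215,235:395]; a=cv2.resize(a,None,fx=5,fy=5,interpolation=cv2.INTER_CUBIC); cv2.imwrite('pics/c1.png',a)
for uv in[(262,187),(368,174),(275,168),(318,174)]: print(uv,plane('side',uv,0.01))
print('scene',plane('scene',(280,206),0.01), plane('scene',(341,212),.03))
E
```

```text
(262, 187) [ 0.48342878 -0.04499532  0.01      ]
(368, 174) [ 0.22258629 -0.24727934  0.01      ]
(275, 168) [ 0.49168057 -0.14457718  0.01      ]
(318, 174) [ 0.35979737 -0.17741693  0.01      ]
scene [ 0.48458452 -0.04720918  0.01      ] [ 0.35616721 -0.16760892  0.03      ]
```

View pics/c1.png

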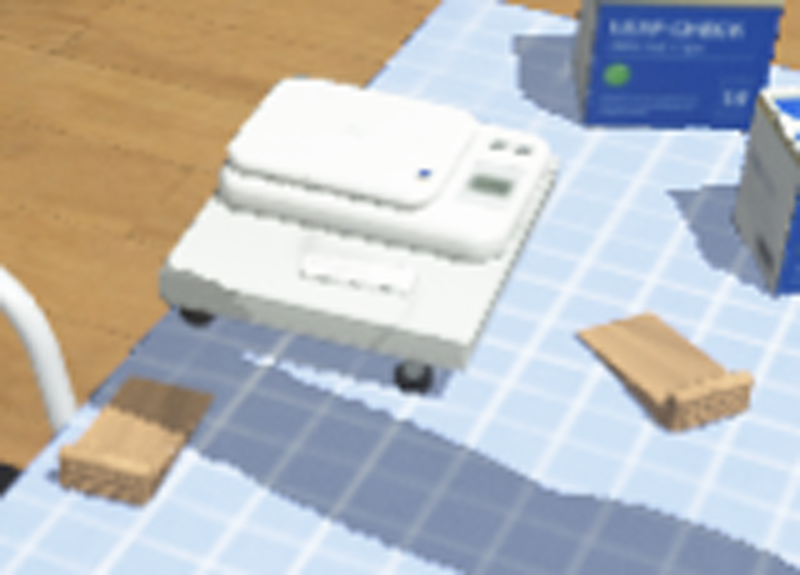

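View pics/wrist0.png

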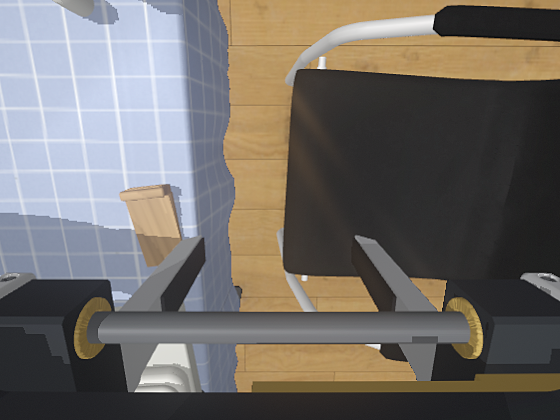

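Crop shows: the left wedge (crop (135,440)) has its thin end towards the short foot (crop (198,313)), and the other wedge (660,370) is a decoy to the right. The scale, the card on the slab and the near-left foot (412,375) are visible.

```bash
python3 - <<'E'
from h import *
def c(p,z,l):
    q=plane('side',(p[0]/5+235-.4,p[1]/5+100-.4),z); print(l,np.round(q*1000,1)); return q
a=c((164,272),.055,'slabFL top'); b=c((466,345),.055,'slabNL top'); d=c((556,168),.055,'slabNR?')
c((166,302),.030,'FL bot');c((463,368),.030,'NL bot'); c((412,391),0,'NL foot bottom'); c((198,326),.008,'short foot')
print(np.linalg.norm(a-b),np.degrees(np.arctan2(*(a-b)[1::-1])))
c((125,378),.002,'thin F');c((212,395),.002,'thin N');c((60,488),0,'tab F');c((140,506),0,'tab N')
c((62,458),.028,'tab top F');c((148,474),.028,'tab top N')
c((320,240),.061,'card');c((305,280),.055,'card F');c((410,293),.055,'card N')
W=camera_model('wrist');print(np.round(W['mount'],3),W['mtx'][0])
E
```

```text
slabFL top [ 517.7 -144.6   55. ]
slabNL top [ 324.4 -159.8   55. ]
slabNR? [ 342.9 -365.8   55. ]
FL bot [ 518.5 -147.7   30. ]
NL bot [ 327.9 -169.4   30. ]
NL foot bottom [ 359.6 -170.6    0. ]
short foot [ 502.9 -160.6    8. ]
0.19388916985915153 4.49478435292974
thin F [522.3 -99.7   2. ]
thin N [ 466.5 -109.2    2. ]
tab F [507.3   5.6   0. ]
tab N [458.1  -1.8  -0. ]
tab top F [501.9   9.3  28. ]
tab top N [451.4  -0.7  28. ]
card [ 443.  -211.3   61. ]
card F [ 436.6 -176.2   55. ]
card N [ 374.  -192.8   55. ]
[[ 1.    -0.001  0.    -0.   ]
 [-0.001 -0.966 -0.257 -0.075]
 [ 0.     0.257 -0.966 -0.214]
 [ 0.     0.     0.     1.   ]] [300.17031515   0.         277.9248664 ]
```

```bash
python3 - <<'E'
from h import *
def tri(a,b,n='scene'):
    (o1,d1),(o2,d2)=ray(n,a),ray('side',b)
    s=np.linalg.lstsq(np.c_[d1,-d2],o2-o1,rcond=None)[0]; p,q=o1+s[0]*d1,o2+s[1]*d2
    return np.round((p+q)/2,3),round(np.linalg.norm(p-q),3)
for b in[(225,150),(240,168),(247,183)]:
    print(b,min((tri((u,v),b) + ((u,v),) for u,v in [(275+27*t,130+48*t) for t in np.linspace(0,1,25)]),key=lambda r:r[1]))
for uv in[(281,235),(290,75)]:
    for z in(0,.1):print(uv,z,plane('wrist',uv,z)[:2])
E
```

```text
(225, 150) (array([ 0.778, -0.283, -0.095]), np.float64(0.003), (np.float64(290.75), np.float64(158.0)))
(240, 168) (array([ 0.733, -0.305, -0.172]), np.float64(0.015), (np.float64(302.0), np.float64(178.0)))
(247, 183) (array([ 0.672, -0.252, -0.147]), np.float64(0.077), (np.float64(302.0), np.float64(178.0)))
(281, 235) 0 [ 0.65321857 -0.06526376]
(281, 235) 0.1 [ 0.65227812 -0.02884162]
(290, 75) 0 [0.66315594 0.13599645]
(290, 75) 0.1 [0.65963085 0.12007234]
```

Emit:
arm_command --moves '[{"travel": [-0.04,0.01,0],"angular": [0,0,0.03],"gripper": 0.025},{"travel": [-0.08,0.02,0],"angular": [0,0,0.06],"gripper": 0.025},{"travel": [-0.12,0.025,0],"angular": [0,0,0.1],"gripper": 0.025},{"travel": [-0.16,0.03,-0.02],"angular": [0,0,0.13],"gripper": 0.025},{"travel": [-0.172,0.034,-0.05],"angular": [0,0,0.13],"gripper": 0.025},{"travel": [-0.172,0.034,-0.06],"angular": [0,0,0.13],"gripper": 0.025},{"travel": [-0.172,0.034,-0.06],"angular": [0,0,0.13],"gripper": 0.025},{"travel": [-0.172,0.034,-0.06],"angular": [0,0,0.13],"gripper": 0.025}]'

```text
t: 0.95
tool_pos: [0.4795, 0.0338, 0.111]
orientation: [3.135, 0.203, 0.001]
contact_force: [0.4, 0.4, 0.1]
opening: 0.355
```

Chair is clear (x > 0.65, below the table). I'll take a close wrist view to check the alignment.

```bash
python3 - <<'E'
from h import *
s=observe(); print(s['tool_pos'],s['orientation'])
C=cam('wrist'); im=grab_frame('wrist')[:,:,::-1]; cv2.imwrite('pics/w1.png',im)
np.save('C1.npy',np.array(C,dtype=object),allow_pickle=True)
E
```

```text
[0.47950607 0.03381936 0.11104805] [3.13474127e+00 2.03197066e-01 6.74602218e-04]
```

View pics/w1.png

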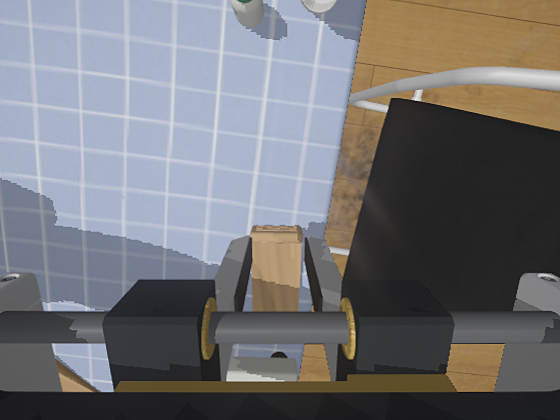

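Wrist view: tab back edge at (252..301, 228), wedge running straight down the picture between the fingers, foot black at (279,357), slab corner at (298,362).

```bash
python3 - <<'E'
from h import *
C=tuple(np.load('C1.npy',allow_pickle=True))
for uv,z,l in[((252.5,228),.028,'tab top back L'),((300.5,228),.028,'tab R'),((253,241),.028,'tab front L'),((301,241),.028,'tabfront R'),((254,300),.008,'side L'),((298,300),.008,'side R'),((279,353),.008,'foot'),((298,361),.055,'slab FL'),((228,357),.055,'slab edge')]:
    print(l,np.round(1000*plane('wrist',uv,z,C),1))
E
```

```text
tab top back L [456.4   4.9  28. ]
tab R [506.   11.4  28. ]
tab front L [458.5  -9.4  28. ]
tabfront R [508.7  -2.8  28. ]
side L [467.1 -91.6   8. ]
side R [519.  -84.8   8. ]
foot [ 506.4 -162.2    8. ]
slab FL [ 522.6 -129.7   55. ]
slab edge [ 447.3 -134.4   55. ]
```

Emit:
arm_command --moves '[{"travel": [-0.001,0.001,-0.04],"gripper": 0.025},{"travel": [-0.002,0.001,-0.075],"gripper": 0.025},{"travel": [-0.002,0.001,-0.095],"gripper": 0.025},{"travel": [-0.002,0.001,-0.099],"gripper": 0.025},{"travel": [-0.002,0.001,-0.099],"gripper": 0.025},{"travel": [-0.002,0.001,-0.099],"gripper": 0.025}]'

```text
schema error: expected keys angular, travel, gripper
```

Emit:
arm_command --moves '[{"travel": [0.001,-0.008,0],"gripper": 0.025},{"travel": [0.002,-0.013,0],"gripper": 0.025},{"travel": [0.003,-0.018,0],"gripper": 0.025},{"travel": [0.003,-0.023,0],"gripper": 0.025},{"travel": [0.004,-0.028,0],"gripper": 0.025},{"travel": [0.004,-0.033,0],"gripper": 0.025},{"travel": [0.005,-0.038,0],"gripper": 0.025},{"travel": [0.006,-0.043,0],"gripper": 0.025}]'

```text
schema error: expected keys angular, travel, gripper
```

Emit:
arm_command --moves '[{"travel": [-0.001,0.001,-0.04],"angular": [0,0,0],"gripper": 0.025},{"travel": [-0.002,0.001,-0.075],"angular": [0,0,0],"gripper": 0.025},{"travel": [-0.002,0.001,-0.095],"angular": [0,0,0],"gripper": 0.025},{"travel": [-0.002,0.001,-0.099],"angular": [0,0,0],"gripper": 0.025},{"travel": [-0.002,0.001,-0.099],"angular": [0,0,0],"gripper": 0.025},{"travel": [-0.002,0.001,-0.099],"angular": [0,0,0],"gripper": 0.025}]'

```text
t: 1.6
tool_pos: [0.4793, 0.0349, 0.0134]
orientation: [3.135, 0.203, 0.006]
contact_force: [0.1, 0.3, 0.1]
opening: 0.266
```

Emit:
arm_command --moves '[{"travel": [0.001,-0.01,-0.001],"angular": [0,0,0],"gripper": 0.025},{"travel": [0.002,-0.018,-0.001],"angular": [0,0,0],"gripper": 0.025},{"travel": [0.003,-0.024,-0.001],"angular": [0,0,0],"gripper": 0.025},{"travel": [0.004,-0.03,-0.001],"angular": [0,0,0],"gripper": 0.025},{"travel": [0.004,-0.036,-0.001],"angular": [0,0,0],"gripper": 0.025},{"travel": [0.005,-0.042,-0.001],"angular": [0,0,0],"gripper": 0.025},{"travel": [0.006,-0.048,-0.001],"angular": [0,0,0],"gripper": 0.025},{"travel": [0.007,-0.054,-0.001],"angular": [0,0,0],"gripper": 0.025},{"travel": [0.008,-0.06,-0.001],"angular": [0,0,0],"gripper": 0.025},{"travel": [0.008,-0.06,-0.001],"angular": [0,0,0],"gripper": 0.025}]'

```text
t: 2.6
tool_pos: [0.4874, -0.0263, 0.0124]
orientation: [3.135, 0.2, 0.006]
contact_force: [-0.5, -0.2, 0.1]
opening: 0.267
```

```bash
python3 - <<'E'
from h import *
s=observe(); print(s['tool_pos'],s['contact_force'])
C=cam('wrist'); np.save('C2.npy',np.array(C,dtype=object),allow_pickle=True)
a=grab_frame('wrist')[:,:,::-1]; b=grab_frame('side')[:,:,::-1]
b=cv2.resize(b[110:215,235:355],(560,490),interpolation=cv2.INTER_CUBIC)
cv2.imwrite('pics/w2.png',a[150:]);cv2.imwrite('pics/s2.png',b)
o=np.zeros((490,800,3),np.uint8);o[:,:400]=cv2.resize(b,(400,350)).shape and 0
o[:350,:400]=cv2.resize(b,(400,350));o[:270,400:]=cv2.resize(a[150:],(400,193*0+270));cv2.imwrite('pics/m2.png',o)
E
```

```text
[ 0.4874269  -0.02628548  0.01238035] [-0.50991548 -0.16794394  0.1371624 ]
```

View pics/m2.png

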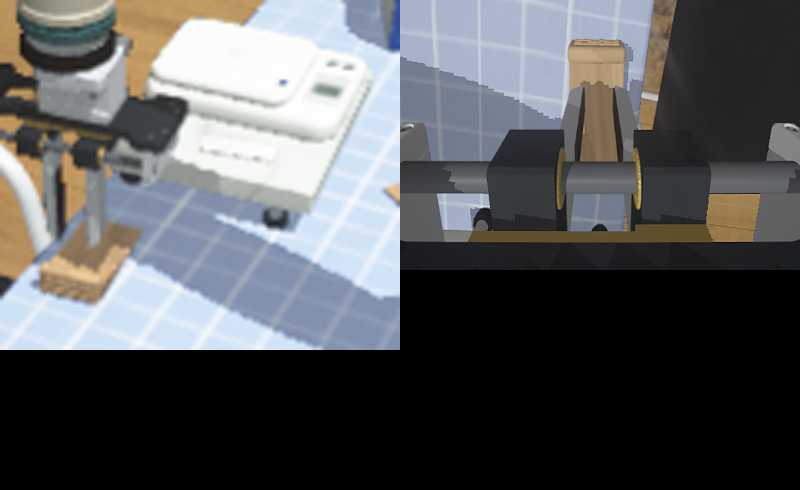

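The view shows the tab still on the +y side of the fingers (display (598,50)), while the fingertips are at (598,85). That isn't what I expected, so I'll measure it before going on.

```bash
python3 - <<'E'
from h import *
C=tuple(np.load('C2.npy',allow_pickle=True))
for uv in[(568-400,40),(627-400,40),(570-400,60),(625-400,60)]:
    p=(uv[0]/.714,150+uv[1]); print(p,np.round(1000*plane('wrist',p,.028,C),1))
s=observe();print(s['tool_pos'],proj('wrist',s['tool_pos']))
for uv in[(40,265),(98,281),(98,303),(98,245)]:
    p=(235+uv[0]*.3,110+uv[1]*.3)
    for z in(0,.028,.012):print('side',p,z,np.round(1000*plane('side',p,z),1))
print(proj('side',s['tool_pos']))
a=cv2.imread('pics/w2.png')[20:140,150:400]; b=cv2.imread('pics/s2.png')[100:440,0:260]
o=np.zeros((560,800,3),np.uint8);o[:264,:550]=cv2.resize(a,(550,264),interpolation=cv2.INTER_CUBIC);o[:340,550:]=b[:,:250];cv2.imwrite('pics/m2b.png',o[:345])
E
```

```text
(235.29411764705884, 190) [454.3   4.4  28. ]
(317.92717086834733, 190) [509.4  11.5  28. ]
(238.0952380952381, 210) [457.5  -9.2  28. ]
(315.1260504201681, 210) [509.8  -2.5  28. ]
[ 0.48720632 -0.02515119  0.01234817] [278.16793432 231.07471654]
side (247.0, 189.5) 0 [523.8 -24.9   0. ]
side (247.0, 189.5) 0.028 [505.7   2.9  28. ]
side (247.0, 189.5) 0.012 [516. -13.  12.]
side (264.4, 194.3) 0 [467.1 -29.3   0. ]
side (264.4, 194.3) 0.028 [451.1  -1.3  28. ]
side (264.4, 194.3) 0.012 [460.2 -17.3  12. ]
side (264.4, 200.89999999999998) 0 [453.2  -3.8   0. ]
side (264.4, 200.89999999999998) 0.028 [437.7  23.2  28. ]
side (264.4, 200.89999999999998) 0.012 [446.6   7.8  12. ]
side (264.4, 183.5) 0 [490.9 -73.1   0. ]
side (264.4, 183.5) 0.028 [474.  -43.5  28. ]
side (264.4, 183.5) 0.012 [483.7 -60.4  12. ]
[257.58289542 189.8979789 ]
```

View pics/m2b.png

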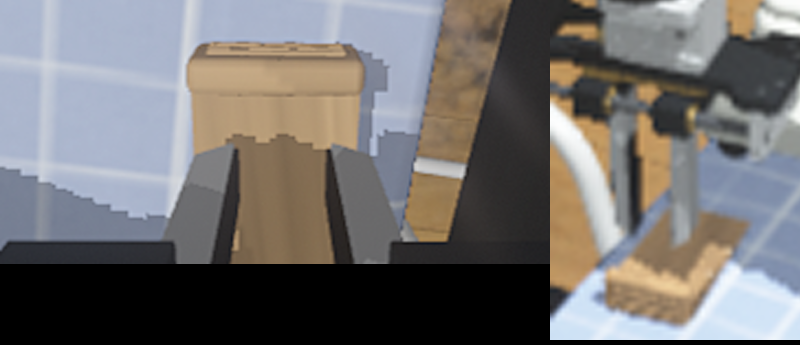

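```bash
python3 - <<'E'
from h import *
s=observe();print(s['tool_pos'],s['contact_force'],s['opening'])
t=s['tool_pos']
o,d=ray('side',(262.9,184.3))
for y in(-.026,-.03):print('ray at y',o+d*(y-o[1])/d[1])
for x in(.465,.46):print('ray at x',o+d*(x-o[0])/d[0])
im={}
for n in('side','scene'):
    im[n]=grab_frame(n)[:,:,::-1].copy()
def mk(n,x0,y0,w,h,f):
    a=cv2.resize(im[n][y0:y0+h,x0:x0+w],None,fx=f,fy=f,interpolation=cv2.INTER_CUBIC)
    for x,c in((-.019,(0,0,255)),(.019,(255,0,0))):
        for z in(0,.03):
            p=proj(n,t+[x,.13*x,z]); p=((p-[x0,y0]+.5)*f).astype(int); cv2.circle(a,tuple(map(int,p)),3,c,1 if z else -1)
    return a
a=mk('side',235,130,80,75,5);b=mk('scene',245,160,80,75,5)
cv2.imwrite('pics/m3.png',np.hstack([a,b]))
E
```

```text
[ 0.48720632 -0.02515119  0.01234817] [ 0.6330384  -1.21159697 -0.19286594] 0.2647560372328057
ray at y [ 0.4690414  -0.026       0.03976291]
ray at y [ 0.47135268 -0.03        0.0359469 ]
ray at x [ 0.465      -0.0190058   0.04643539]
ray at x [ 0.46       -0.0103526   0.05469055]
```

View pics/m3.png

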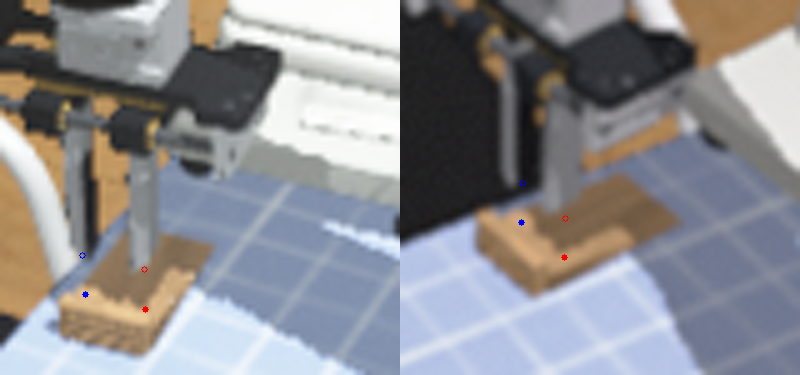

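Red dots mark where the reported TCP puts the tips. The real tips appear at the open circles (+30 mm), so the fingers passed over the tab without touching it. I'll triangulate the tips to calibrate this offset.

```bash
python3 - <<'E'
from h import *
def tri(a,b):
    (o1,d1),(o2,d2)=ray('scene',a),ray('side',b)
    s=np.linalg.lstsq(np.c_[d1,-d2],o2-o1,rcond=None)[0]; p,q=o1+s[0]*d1,o2+s[1]*d2
    return np.round((p+q)/2,4),round(np.linalg.norm(p-q),4)
S=lambda x,y:(245+x/5-.5,160+y/5-.5); D=lambda x,y:(235+x/5-.5,130+y/5-.5)
print('near tip',tri(S(160,213),D(144,270)));print('far tip',tri(S(113,185),D(80,255)))
print('tab top near',tri(S(135,268),D(147,333)));print('tab far',tri(S(78,213),D(62,293)))
s=observe();print(s['joint_positions'],s['tool_pos'])
E
```

```text
near tip (array([ 0.4661, -0.0226,  0.0482]), np.float64(0.0029))
far tip (array([ 0.5024, -0.0142,  0.0489]), np.float64(0.0019))
tab top near (array([0.451 , 0.0032, 0.0285]), np.float64(0.0057))
tab far (array([0.5009, 0.0099, 0.0395]), np.float64(0.0014))
[ 0.00949977  0.66194123 -0.02338477  2.09871302  0.03809917  0.37786015
  0.08511567] [ 0.48717339 -0.02479823  0.01237033]
```

Tips are really about 30 mm higher than reported. I'll go back over the tab and descend behind it, using table contact as the height reference.

Emit:
arm_command --moves '[{"travel": [0,0,0.015],"angular": [0,0,0],"gripper": 0.025},{"travel": [-0.004,0.03,0.015],"angular": [0,0,0],"gripper": 0.025},{"travel": [-0.008,0.06,0.015],"angular": [0,0,0],"gripper": 0.025},{"travel": [-0.009,0.068,0.0],"angular": [0,0,0],"gripper": 0.025},{"travel": [-0.009,0.068,-0.012],"angular": [0,0,0],"gripper": 0.025},{"travel": [-0.009,0.068,-0.012],"angular": [0,0,0],"gripper": 0.025},{"travel": [-0.009,0.068,-0.012],"angular": [0,0,0],"gripper": 0.025}]'

```text
t: 3.5
tool_pos: [0.4779, 0.0422, 0.0001]
orientation: [3.135, 0.201, 0.004]
contact_force: [0.2, -1.1, 0.7]
opening: 0.27
```

Emit:
arm_command --moves '[{"travel": [0,0,-0.004],"angular": [0,0,0],"gripper": 0.025},{"travel": [0,0,-0.008],"angular": [0,0,0],"gripper": 0.025},{"travel": [0,0,-0.012],"angular": [0,0,0],"gripper": 0.025},{"travel": [0,0,-0.012],"angular": [0,0,0],"gripper": 0.025}]'

```text
t: 3.9
tool_pos: [0.4775, 0.0418, -0.0124]
orientation: [3.135, 0.2, 0.002]
contact_force: [-1.2, -0.0, -0.0]
opening: 0.263
```

```bash
python3 - <<'E'
from h import *
s=observe();t=s['tool_pos'];print(t,s['contact_force'],s['orientation'])
im={n:grab_frame(n)[:,:,::-1].copy() for n in('side','scene')}
def mk(n,x0,y0,w,h,f):
    a=cv2.resize(im[n][y0:y0+h,x0:x0+w],None,fx=f,fy=f,interpolation=cv2.INTER_CUBIC)
    for x,c in((-.019,(0,0,255)),(.019,(255,0,0))):
        for z in(0,.03):
            p=proj(n,t+[x,.13*x,z]); p=((p-[x0,y0]+.5)*f).astype(int); cv2.circle(a,tuple(map(int,p)),3,c,1 if z else -1)
    return a
cv2.imwrite('pics/m4.png',np.hstack([mk('side',225,130,80,90,5),mk('scene',220,160,80,90,5)]))
E
```

```text
[ 0.47754961  0.04180732 -0.01239057] [-1.23624097 -0.03553044 -0.02660767] [3.13457565e+00 2.00232646e-01 2.48360846e-03]
```

View pics/m4.png

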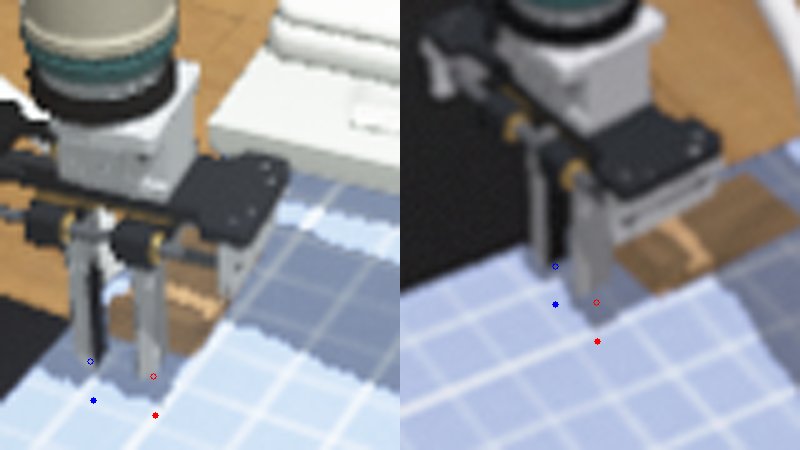

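The fingers are now behind the tab, about 10–20 mm above the table by both views (tips at (90,360)/(152,377) in the left crop). I'll feel for the table.

Emit:
arm_command --moves '[{"travel": [0,0,-0.002],"angular": [0,0,0],"gripper": 0.025},{"travel": [0,0,-0.004],"angular": [0,0,0],"gripper": 0.025},{"travel": [0,0,-0.005],"angular": [0,0,0],"gripper": 0.025}]'

```text
t: 4.3
tool_pos: [0.4777, 0.042, -0.0172]
orientation: [3.135, 0.201, 0.003]
contact_force: [-0.5, -0.5, 0.1]
opening: 0.265
```

Emit:
arm_command --moves '[{"travel": [0,0,-0.002],"angular": [0,0,0],"gripper": 0.025},{"travel": [0,0,-0.003],"angular": [0,0,0],"gripper": 0.025},{"travel": [0,0,-0.003],"angular": [0,0,0],"gripper": 0.025}]'

```text
t: 4.6
tool_pos: [0.4776, 0.0421, -0.0204]
orientation: [3.135, 0.201, 0.003]
contact_force: [-0.9, 0.4, -0.4]
opening: 0.265
```

Still free, so the true tip height is about 5–10 mm, which is good for pushing on the 28 mm tab.

Emit:
arm_command --moves '[{"travel": [0.001,-0.01,0],"angular": [0,0,0],"gripper": 0.025},{"travel": [0.002,-0.018,0],"angular": [0,0,0],"gripper": 0.025},{"travel": [0.003,-0.024,0],"angular": [0,0,0],"gripper": 0.025},{"travel": [0.004,-0.03,0],"angular": [0,0,0],"gripper": 0.025},{"travel": [0.004,-0.036,0],"angular": [0,0,0],"gripper": 0.025},{"travel": [0.005,-0.042,0],"angular": [0,0,0],"gripper": 0.025},{"travel": [0.006,-0.048,0],"angular": [0,0,0],"gripper": 0.025},{"travel": [0.007,-0.054,0],"angular": [0,0,0],"gripper": 0.025},{"travel": [0.008,-0.06,0],"angular": [0,0,0],"gripper": 0.025},{"travel": [0.008,-0.06,0],"angular": [0,0,0],"gripper": 0.025}]'

```text
t: 5.6
tool_pos: [0.4858, -0.0193, -0.0204]
orientation: [3.134, 0.199, 0.003]
contact_force: [-0.4, 0.3, 0.0]
opening: 0.266
```

```bash
python3 - <<'E'
from h import *
s=observe();t=s['tool_pos'];print(t,s['contact_force'],s['orientation'])
im={n:grab_frame(n)[:,:,::-1].copy() for n in('side','wrist')}
a=cv2.resize(im['side'][120:210,235:325],(450,450),interpolation=cv2.INTER_CUBIC)
b=cv2.resize(im['wrist'][180:400,190:360],(348,450))
cv2.imwrite('pics/m5.png',np.hstack([a,b]))
E
```

```text
[ 0.4858465  -0.01928886 -0.02035611] [-0.35669395  0.32876579  0.02031975] [3.13401589e+00 1.98637607e-01 3.09411831e-03]
```

View pics/m5.png

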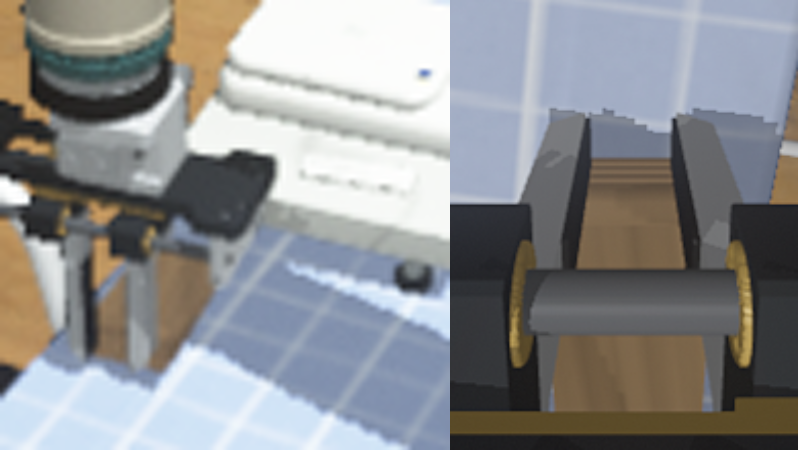

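The wedge is now being pushed squarely (right crop: tab at (630,160), centred between the fingers).

Emit:
arm_command --moves '[{"travel": [0.001,-0.006,0],"angular": [0,0,0],"gripper": 0.025},{"travel": [0.002,-0.012,0],"angular": [0,0,0],"gripper": 0.025},{"travel": [0.002,-0.018,0],"angular": [0,0,0],"gripper": 0.025},{"travel": [0.003,-0.024,0],"angular": [0,0,0],"gripper": 0.025},{"travel": [0.004,-0.03,0],"angular": [0,0,0],"gripper": 0.025},{"travel": [0.005,-0.035,0],"angular": [0,0,0],"gripper": 0.025}]'

```text
t: 6.3
tool_pos: [0.4907, -0.0542, -0.0204]
orientation: [3.134, 0.199, 0.003]
contact_force: [-0.1, 0.4, -0.5]
opening: 0.269
```

Emit:
arm_command --moves '[{"travel": [0,-0.002,0],"angular": [0,0,0],"gripper": 0.025},{"travel": [0.001,-0.004,0],"angular": [0,0,0],"gripper": 0.025},{"travel": [0.001,-0.006,0],"angular": [0,0,0],"gripper": 0.025},{"travel": [0.001,-0.008,0],"angular": [0,0,0],"gripper": 0.025}]'

```text
t: 6.7
tool_pos: [0.4917, -0.0621, -0.0204]
orientation: [3.134, 0.2, 0.003]
contact_force: [0.1, 1.5, 0.2]
opening: 0.266
```

Emit:
arm_command --moves '[{"travel": [0,-0.002,0],"angular": [0,0,0],"gripper": 0.025},{"travel": [0.001,-0.004,0],"angular": [0,0,0],"gripper": 0.025}]'

```text
t: 6.9
tool_pos: [0.4925, -0.0661, -0.0204]
orientation: [3.134, 0.2, 0.002]
contact_force: [0.2, 0.2, 0.5]
opening: 0.266
```

Emit:
arm_command --moves '[{"travel": [0,-0.002,0],"angular": [0,0,0],"gripper": 0.025},{"travel": [0.001,-0.004,0],"angular": [0,0,0],"gripper": 0.025}]'

```text
t: 7.1
tool_pos: [0.4933, -0.0701, -0.0204]
orientation: [3.135, 0.2, 0.001]
contact_force: [-0.0, 0.2, 0.8]
opening: 0.265
```

Emit:
arm_command --moves '[{"travel": [0,-0.002,0],"angular": [0,0,0],"gripper": 0.025},{"travel": [0.001,-0.004,0],"angular": [0,0,0],"gripper": 0.025}]'

```text
t: 7.3
tool_pos: [0.4941, -0.0743, -0.0204]
orientation: [3.135, 0.2, 0.001]
contact_force: [-1.1, 1.3, 0.8]
opening: 0.268
```

Emit:
arm_command --moves '[{"travel": [0,-0.002,0],"angular": [0,0,0],"gripper": 0.025},{"travel": [0.001,-0.003,0],"angular": [0,0,0],"gripper": 0.025}]'

```text
t: 7.5
tool_pos: [0.4949, -0.0776, -0.0205]
orientation: [3.135, 0.2, 0.0]
contact_force: [-0.4, -0.2, 1.1]
opening: 0.267
```

Emit:
arm_command --moves '[{"travel": [0,-0.002,0],"angular": [0,0,0],"gripper": 0.025},{"travel": [0.001,-0.003,0],"angular": [0,0,0],"gripper": 0.025}]'

```text
t: 7.7
tool_pos: [0.4956, -0.0809, -0.0205]
orientation: [3.135, 0.199, -0.001]
contact_force: [-0.2, 0.3, 0.6]
opening: 0.263
```

Emit:
arm_command --moves '[{"travel": [0,-0.002,0],"angular": [0,0,0],"gripper": 0.025},{"travel": [0,-0.003,0],"angular": [0,0,0],"gripper": 0.025}]'

```text
t: 7.9
tool_pos: [0.4958, -0.0842, -0.0204]
orientation: [3.134, 0.199, -0.0]
contact_force: [0.7, 1.1, 0.5]
opening: 0.266
```

Emit:
arm_command --moves '[{"travel": [0,-0.002,0],"angular": [0,0,0],"gripper": 0.025},{"travel": [0,-0.003,0],"angular": [0,0,0],"gripper": 0.025}]'

```text
t: 8.1
tool_pos: [0.4958, -0.0859, -0.0204]
orientation: [-3.135, -0.201, -0.0]
contact_force: [1.3, 6.0, 1.1]
opening: 0.266
```

Emit:
arm_command --moves '[{"travel": [0,-0.002,0],"angular": [0,0,0],"gripper": 0.025},{"travel": [0,-0.003,0],"angular": [0,0,0],"gripper": 0.025}]'

```text
t: 8.3
tool_pos: [0.4956, -0.0862, -0.0204]
orientation: [-3.131, -0.204, 0.0]
contact_force: [-1.2, 8.0, 2.2]
opening: 0.261
```

Emit:
arm_command --moves '[{"travel": [0,-0.003,0],"angular": [0,0,0],"gripper": 0.025},{"travel": [0,-0.004,0],"angular": [0,0,0],"gripper": 0.025},{"travel": [0,-0.004,0],"angular": [0,0,0],"gripper": 0.025}]'

```text
t: 8.6
tool_pos: [0.4955, -0.0865, -0.0204]
orientation: [-3.127, -0.208, 0.001]
contact_force: [0.0, 9.4, 3.8]
opening: 0.268
```

Emit:
arm_command --moves '[{"travel": [0,-0.004,0],"angular": [0,0,0],"gripper": 0.025},{"travel": [0,-0.0045,0],"angular": [0,0,0],"gripper": 0.025},{"travel": [0,-0.0045,0],"angular": [0,0,0],"gripper": 0.025}]'

```text
t: 8.9
tool_pos: [0.4952, -0.0867, -0.0204]
orientation: [-3.123, -0.213, 0.002]
contact_force: [-0.4, 9.9, 2.6]
opening: 0.264
```

Emit:
arm_command --moves '[{"travel": [0,-0.0045,0],"angular": [0,0,0],"gripper": 0.025},{"travel": [0,-0.0055,0],"angular": [0,0,0],"gripper": 0.025},{"travel": [0,-0.0055,0],"angular": [0,0,0],"gripper": 0.025}]'

```text
t: 9.2
tool_pos: [0.495, -0.0869, -0.0203]
orientation: [-3.117, -0.219, 0.003]
contact_force: [-1.2, 13.1, 2.9]
opening: 0.266
```

```bash
python3 - <<'E'
from h import *
s=observe();t=s['tool_pos'];print(t,s['contact_force'],s['orientation'],s['opening'])
E
```

```text
[ 0.49496755 -0.08688539 -0.0203138 ] [-1.18765798 13.14399726  2.90423796] [-3.11685728e+00 -2.19208804e-01  2.61186852e-03] 0.26570798617182034
```

Snug: about 12–13 N with almost no advance. I'll back off along the wedge axis, then lift and close the fingers.

Emit:
arm_command --moves '[{"travel": [-0.001,0.01,0],"angular": [0,0,0],"gripper": 0.025},{"travel": [-0.003,0.025,0],"angular": [0,0,0],"gripper": 0.025},{"travel": [-0.004,0.03,0.03],"angular": [0,0,0],"gripper": 0.025},{"travel": [-0.004,0.03,0.07],"angular": [0,0,0.01],"gripper": 0.01},{"travel": [-0.004,0.03,0.11],"angular": [0,0,0.01],"gripper": 0.0},{"travel": [-0.004,0.03,0.12],"angular": [0,0,0.01],"gripper": 0.0},{"travel": [-0.004,0.03,0.12],"angular": [0,0,0.01],"gripper": 0.0}]'

```text
t: 9.9
tool_pos: [0.4923, -0.0575, 0.1012]
orientation: [-3.117, -0.234, -0.003]
contact_force: [0.2, 0.0, 0.0]
opening: 0.01
```

```bash
python3 - <<'E'
from h import *
s=observe();t=s['tool_pos'];print(t,s['contact_force'],s['orientation'],s['opening'])
im={n:grab_frame(n)[:,:,::-1].copy() for n in('side','scene','wrist')}
for n in im: cv2.imwrite(f'pics/{n}6.png',im[n])
a=cv2.resize(im['side'][105:205,240:330],(450,500),interpolation=cv2.INTER_CUBIC)
b=cv2.resize(im['scene'][130:230,265:335],(350,500),interpolation=cv2.INTER_CUBIC)
cv2.imwrite('pics/m6.png',np.hstack([a,b]))
E
```

```text
[ 0.49230446 -0.0574735   0.1011671 ] [0.20028126 0.0092508  0.02400494] [-3.11708092 -0.23378375 -0.00324718] 0.009966210880084246
```

View pics/m6.png

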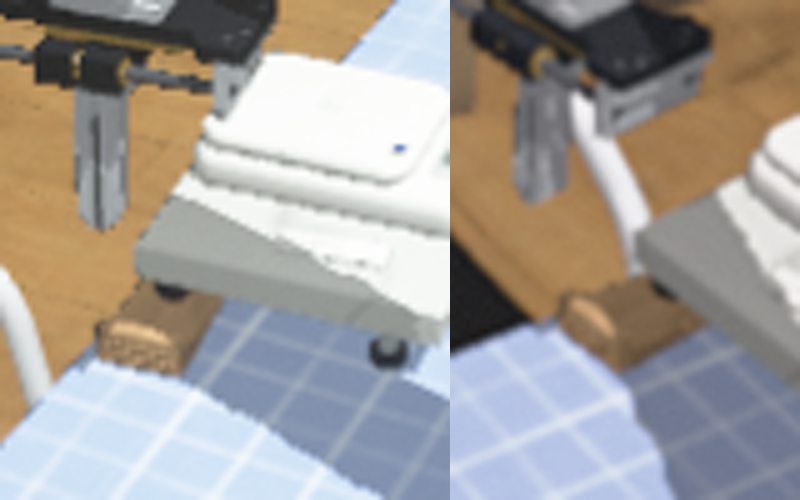

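Wedge now sits with the foot (170,287 in the left crop) bearing on its ramp. The slab corner is at (138,243) left and (638,238) right, and the fingertips at (102,230) left and (541,203) right. Now triangulating both for the press.

```bash
cat >> h.py <<'E'
def tri(a,b):
    (o1,d1),(o2,d2)=ray('scene',a),ray('side',b)
    s=np.linalg.lstsq(np.c_[d1,-d2],o2-o1,rcond=None)[0]; p,q=o1+s[0]*d1,o2+s[1]*d2
    return np.round((p+q)/2,4),round(np.linalg.norm(p-q),4)
E
python3 - <<'E'
from h import *
D=lambda x,y:(240+x/5-.5,105+y/5-.5); S=lambda x,y:(265+(x-450)/5-.5,130+y/5-.5)
print('tip',tri(S(541,203),D(102,230)))
print('corner',tri(S(638,238),D(139,243)), plane('side',D(139,243),.055),plane('scene',S(638,238),.055))
print('cornerbot',plane('side',D(139,275),.03),plane('scene',S(638,270),.03))
print('foot',plane('side',D(172,297),.008),plane('scene',S(665,298),.008))
print('NL top',plane('side',D(438,320),.055),'card',plane('side',D(278,232),.055),plane('side',D(385,268),.055))
print('old NL/FL shift check: FL was .518,-.145; NL .324,-.160')
E
```

```text
tip (array([ 0.4938, -0.0587,  0.1294]), np.float64(0.0011))
corner (array([ 0.517 , -0.1439,  0.0571]), np.float64(0.0035)) [ 0.52023932 -0.14872403  0.055     ] [ 0.51677971 -0.14380873  0.055     ]
cornerbot [ 0.52114167 -0.14932189  0.03      ] [ 0.51683255 -0.14541495  0.03      ]
foot [ 0.5059072  -0.16438411  0.008     ] [ 0.50813048 -0.16053724  0.008     ]
NL top [ 0.32642368 -0.15935942  0.055     ] card [ 0.44867768 -0.19812001  0.055     ] [ 0.3745118  -0.19313502  0.055     ]
old NL/FL shift check: FL was .518,-.145; NL .324,-.160
```

Tip offset is confirmed at +28 mm in z with xy good, and the slab hasn't moved within 2–4 mm. Pressing point is (0.500, -0.165).

Emit:
arm_command --moves '[{"travel": [0.003,-0.04,0],"angular": [0,0,0],"gripper": 0.0},{"travel": [0.006,-0.08,0],"angular": [0,0,0],"gripper": 0.0},{"travel": [0.008,-0.107,0],"angular": [0,0,0],"gripper": 0.0},{"travel": [0.008,-0.107,-0.03],"angular": [0,0,0],"gripper": 0.0},{"travel": [0.008,-0.107,-0.055],"angular": [0,0,0],"gripper": 0.0},{"travel": [0.008,-0.107,-0.063],"angular": [0,0,0],"gripper": 0.0},{"travel": [0.008,-0.107,-0.063],"angular": [0,0,0],"gripper": 0.0}]'

```text
t: 10.75
tool_pos: [0.4959, -0.1633, 0.0333]
orientation: [-3.114, -0.235, 0.014]
contact_force: [-0.4, 0.2, -0.6]
opening: 0.004
```

```bash
python3 - <<'E'
from h import *
s=observe();t=s['tool_pos'];print(t,s['contact_force'])
im={n:grab_frame(n)[:,:,::-1].copy() for n in('side','scene')}
a=cv2.resize(im['side'][105:205,240:330],(450,500),interpolation=cv2.INTER_CUBIC)
b=cv2.resize(im['scene'][130:230,275:345],(350,500),interpolation=cv2.INTER_CUBIC)
cv2.imwrite('pics/m7.png',np.hstack([a,b]))
E
```

```text
[ 0.49587878 -0.16334814  0.03326525] [-0.35258849  0.15766113 -0.62643599]
```

View pics/m7.png

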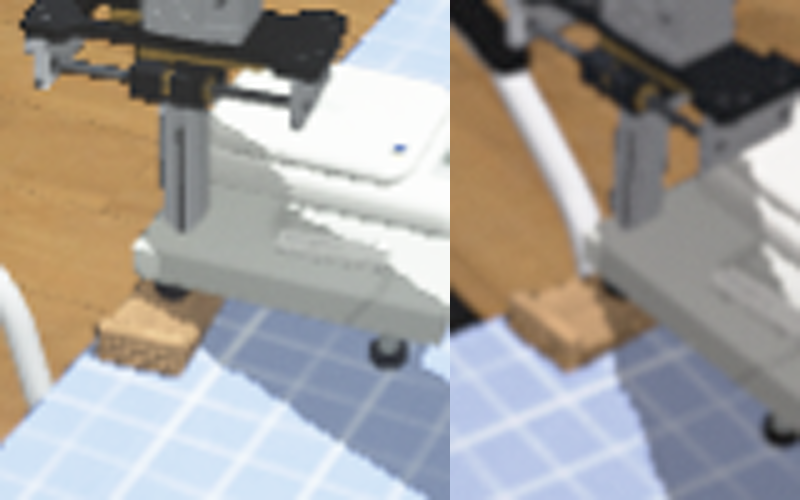

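Tip at (183,232), right above the foot at (172,290). It needs about 4 mm more in x, then a guarded press.

Emit:
arm_command --moves '[{"travel": [0.004,-0.001,0],"angular": [0,0,0],"gripper": 0.0},{"travel": [0.004,-0.001,-0.003],"angular": [0,0,0],"gripper": 0.0},{"travel": [0.004,-0.001,-0.005],"angular": [0,0,0],"gripper": 0.0},{"travel": [0.004,-0.001,-0.005],"angular": [0,0,0],"gripper": 0.0}]'

```text
t: 11.25
tool_pos: [0.5018, -0.1647, 0.0304]
orientation: [-3.115, -0.235, 0.007]
contact_force: [0.1, -0.6, 0.5]
opening: 0.006
```

Emit:
arm_command --moves '[{"travel": [0,0,-0.001],"angular": [0,0,0],"gripper": 0.0},{"travel": [0,0,-0.003],"angular": [0,0,0],"gripper": 0.0},{"travel": [0,0,-0.003],"angular": [0,0,0],"gripper": 0.0}]'

```text
t: 11.55
tool_pos: [0.5016, -0.1646, 0.0272]
orientation: [-3.115, -0.235, 0.008]
contact_force: [-0.9, 0.9, -0.7]
opening: 0.004
```

Emit:
arm_command --moves '[{"travel": [0,0,-0.001],"angular": [0,0,0],"gripper": 0.0},{"travel": [0,0,-0.003],"angular": [0,0,0],"gripper": 0.0},{"travel": [0,0,-0.003],"angular": [0,0,0],"gripper": 0.0}]'

```text
t: 11.85
tool_pos: [0.5013, -0.1646, 0.0239]
orientation: [-3.115, -0.235, 0.009]
contact_force: [-0.6, 0.2, -0.3]
opening: 0.005
```

Emit:
arm_command --moves '[{"travel": [0,0,-0.001],"angular": [0,0,0],"gripper": 0.0},{"travel": [0,0,-0.002],"angular": [0,0,0],"gripper": 0.0},{"travel": [0,0,-0.002],"angular": [0,0,0],"gripper": 0.0}]'

```text
t: 12.15
tool_pos: [0.5012, -0.1646, 0.0217]
orientation: [-3.115, -0.235, 0.009]
contact_force: [0.7, 0.5, 0.4]
opening: 0.002
```

Emit:
arm_command --moves '[{"travel": [0,0,-0.001],"angular": [0,0,0],"gripper": 0.0},{"travel": [0,0,-0.002],"angular": [0,0,0],"gripper": 0.0},{"travel": [0,0,-0.002],"angular": [0,0,0],"gripper": 0.0}]'

```text
t: 12.45
tool_pos: [0.5014, -0.1646, 0.021]
orientation: [-3.115, -0.235, 0.008]
contact_force: [-2.5, 0.6, 13.0]
opening: 0.011
```

Emit:
arm_command --moves '[{"travel": [0,0,-0.001],"angular": [0,0,0],"gripper": 0.0},{"travel": [0,0,-0.002],"angular": [0,0,0],"gripper": 0.0},{"travel": [0,0,-0.002],"angular": [0,0,0],"gripper": 0.0}]'

```text
t: 12.75
tool_pos: [0.5014, -0.1646, 0.0209]
orientation: [-3.116, -0.235, 0.008]
contact_force: [-3.2, 0.8, 18.1]
opening: 0.004
```

18 N with 0.1 mm of give, so it doesn't dip. I'll hold a moment at a lower force, then lift clear.

Emit:
arm_command --moves '[{"travel": [0,0,-0.0015],"angular": [0,0,0],"gripper": 0.0},{"travel": [0,0,-0.0015],"angular": [0,0,0],"gripper": 0.0},{"travel": [0,0,-0.0015],"angular": [0,0,0],"gripper": 0.0},{"travel": [0,0,-0.0015],"angular": [0,0,0],"gripper": 0.0}]'

```text
t: 13.15
tool_pos: [0.5014, -0.1647, 0.021]
orientation: [-3.116, -0.235, 0.007]
contact_force: [-2.5, 0.7, 16.2]
opening: 0.003
```

Emit:
arm_command --moves '[{"travel": [0,0,0.01],"angular": [0,0,0],"gripper": 0.0},{"travel": [0,0,0.05],"angular": [0,0,0],"gripper": 0.0},{"travel": [0,0,0.09],"angular": [0,0,0],"gripper": 0.0},{"travel": [0,0.04,0.13],"angular": [0,0,0],"gripper": 0.0},{"travel": [0,0.08,0.15],"angular": [0,0,0],"gripper": 0.0},{"travel": [0,0.12,0.15],"angular": [0,0,0],"gripper": 0.0},{"travel": [0,0.16,0.15],"angular": [0,0,0],"gripper": 0.0},{"travel": [0,0.16,0.15],"angular": [0,0,0],"gripper": 0.0}]'

```text
t: 13.95
tool_pos: [0.5015, 0.0023, 0.1719]
orientation: [-3.112, -0.25, 0.005]
contact_force: [-0.2, 0.2, -0.1]
opening: 0.005
```

```bash
python3 - <<'E'
from h import *
s=observe();print(s['t'],s['tool_pos'],s['contact_force'])
o=cv2.imread('pics/side6.png'); w=grab_frame('side')[:,:,::-1].copy(); cv2.imwrite('pics/side8.png',w)
# shift of near-left slab/near foot/card and of wedge tab between pre- and post-press, and near slab edge vs the start
z=cv2.imread('pics/side0.png')
for l,r,A in(('wedge/foot after press',(255,160,300,182),o),('NL corner vs start',(305,160,340,182),z),('scale vs start',(300,115,348,150),z),('bystanders vs start',(190,220,275,315),z)):
    x,y,X,Y=r; R=cv2.matchTemplate(w[y-4:Y+4,x-4:X+4],A[y:Y,x:X],cv2.TM_CCOEFF_NORMED); _,v,_,p=cv2.minMaxLoc(R); print(l,round(v,3),(p[0]-4,p[1]-4))
E
```

```text
13.95 [0.50150913 0.00226662 0.17185147] [-0.17832548  0.21188095 -0.1204997 ]
wedge/foot after press 0.928 (0, 0)
NL corner vs start 0.881 (0, 0)
scale vs start 0.999 (0, 0)
bystanders vs start 1.0 (0, 0)
```

Nothing has shifted, so I'm handing in.

```bash
python3 -c "
from plant import *
print(hand_in())"
```

```text
the job is handed in; nothing more can be done
None
```

I pushed the leftmost wedge under the short foot until it was snug. The push force peaked at about 13 N with the wedge hardly advancing, so just over the 7–12 N named. I then pressed the corner above the foot at 13–18 N; it gave only about 0.1 mm. The arm moved clear, and I handed the job in at about 14 s.

**Last checks:** Image matching with the side camera showed no pixel shift of the slab's near-left corner, the scale, or the tube rack, cup, dropper and vial since the start. The wedge and foot area had not shifted since before the press. The match was weaker at the slab corner (0.88) and at the wedge (0.93) than elsewhere (0.999 or better). The test card and marker were not compared in this last check.

**Disagreement:** The fingertips were about 28 mm higher than the reported TCP, as triangulated from the scene and side cameras. My first push passed over the wedge without touching it, so I repeated it lower. Contact on the slab came at a reported 21 mm, which implies an offset of about 34 mm there. I therefore relied on measured force, not the reported height, for the press.

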